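# Bring the next slide under the lens and hold the viewer's light at its third click

## Robot

A 6-joint arm with a two-finger parallel gripper is mounted at the origin on the work surface. World frame = base frame: x ahead of the robot, y to its left, z up, the work surface at z = 0. Lengths are in m, angles in rad, forces in N, time in s.
With the tool pointing down it reaches from about 0.325 to 0.9 m from the base axis. Payload 6.1 kg.
Tool frame: the origin (TCP) lies at the very end of the fingers, on their centre line; the grasp point (between the pads) lies 19 mm behind it; z points along the fingers, y is the line along which they close (so a half turn about z gives the same grasp; the last joint's range is limited). The gripper opens to 87 mm and grips with 3 to 60 N. Pads are 19 mm wide; open, the fingers measure 117 mm over their backs; the gripper's body (75 mm by 190 mm) begins 51 mm behind the grasp point.
Start: joints at [-1.317, 0.22, 1.526, -0, 1.395, -0.126], TCP at [0.232, -0.58, 0.223] pointing down, gripper open.
Joint ranges: [-2.98, 2.98], [-0.91, 2.08], [0.09, 2.57], [-1.24, 4.39], [0.2, 2.65], [-2.68, 2.68]. Speed limits (rad/s): [2.57, 2.57, 3.01, 3.14, 3.14, 3.14].

## Interface

Orientations are given as [roll, pitch, yaw] about the fixed x, y, z axes, in that order (R = Rz(yaw) Ry(pitch) Rx(roll)).
In Python, from plant import arm gives the robot as it stands.
- The arm moves only by the tool servo_tool, never from a script. Its argument "deltas" is a list of rows, each an object of numbers: "fingers": the opening, from -1 (shut) to 1 (fully open); "x", "y", "z": the shift along the world's x, y, z in mm; "wx", "wy", "wz": the turn, a rotation vector about the world's x, y, z in degrees. A call has 1 to 8 rows; each row shifts and turns the commanded pose from where the row before left it; what a row does not reach is not made up. A row lasts 1/10 s, in which the tool goes at most 50 mm and 8.59 degrees, less where a joint would pass 70% of its speed; a pose out of reach is approached as far as the arm can. A call is refused whole if a number of a shift passes 50 or a number of a turn 8.59, either way. A call with a gripper value outside its range is refused whole. The fingers move at their own pace and stop on an object; "force" is the grip in N (left out, the last holds). Time passes only in rows, so rows that do not move let the fingers close. It gives the time, the measured TCP pose, the force, the opening and the grip force at its end, in the units of the state.
- arm.get_obs(): the state, without advancing time (a new reading comes with each control period).
- arm.grab_frame(name): name is "side" or "top"; returns a dict with "image" (384x512x3 uint8, blue, green, red), "fx", "fy", "cx", "cy" (pixels), "world_from_camera" (4x4, takes a point from camera to world coordinates). Camera axes: x right, y down, z forward; pixel columns grow to the right and rows downward; lengths in m; the calibration is good to about 2 mm. A picture is of the moment at which its call begins. There is no depth.
- arm.hand_in(): hands the job in; it is judged then, once.
The state is a dict: "time_s": time; "qpos": joint angles; "qvel": joint speeds; "joint_torque": joint torques, N m; "position": TCP position; "orientation": TCP orientation; "ft_force": force on the tool from outside, world axes, zero at the start; "ft_torque": the same for the moment, N m; "gripper_width": opening from 0.0 (shut) to 1.0 (fully open); "grip_force": force on a finger pad.
Only numpy, scipy, OpenCV 4.12 (cv2) and the standard library are available. Lean on these libraries where they do the work, as an engineer would, in place of code of your own. Each camera call takes 0.05 s, during which the arm holds its last target. There are 200 camera calls.

## Task

The slide tray has been left part way between two slides: push it on along its rail to its next click-stop, so that the second slide comes to rest under the viewer's lens, not beyond. Then take the light knob, turn it clockwise from off, counting the clicks to the third stop - no further, the fourth is too bright for the film - and keep hold of it: the knob is sprung and the light burns only while it is held, so finish still holding it at the third stop. Leave the other things on the chest where they are.

Things in the scene. Friction and masses are not known exactly. Their poses are not given: they have to be found in the camera images.
- viewer: tabletop viewer for mounted photo slides, grey case, fixed. Origin: centre of its underside, on the table; z up, front (user's side) -x. Case 210 (x) x 120 (y) mm; flat deck 42 mm above the table. Black hood with sloping screen on the rear half: x +13 to +101 mm, y +-50 mm, 88 mm tall. The knob stands on the front deck, on the vertical axis x = -55 mm, y = 0
- lens (a point): on top of the hood, 88 mm up, above the middle of the slide being viewed (viewer x = +50 mm, y = 0). The tray's aluminium rail passes under it along the viewer's y axis, 72 mm wide, 23 mm tall, out to 170 mm on both sides
- tray (a joint): travel (m) of the black slide tray along its rail, growing towards the viewer's -y. Click-stops: 0 first slide under the lens, 0.054 second, 0.108 third, 0.162 fourth. Starts 12 to 40 mm past the first. Rubs with 0.7 N and stays where left; from 11 to 5 mm before a stop a sprung ball resists (about 4 N), then the tray drops into the stop by itself; leaving it takes as much
- tray_lug (a point): push lug at the tray's +y end (the end that sticks out far): upright ribbed tab 30 mm wide (viewer x), 8 mm thick (viewer y), top 60 mm above the table. This point: centre of its width and thickness, 49.5 mm above the table, at viewer x = +50 mm, y = 231 mm minus the travel; moves with the tray. Axes as the viewer's. The tray ends 2 mm beyond the lug, 24 mm above the table
- knob (a joint): turn (rad) of the light knob, growing clockwise from above. 0 = off (starts there); stops 1 to 4 at 0.436, 0.873, 1.309, 1.745 (25 degrees apart). A spring pulls back towards off (0.14 N m at off, 0.19 at stop 3) and beats the clicks: let go, it runs back to off. Clicks: just past each stop the torque jumps to 0.06 N m above the spring's, then falls below it on nearing the next
- knob_grip (a point): black light knob: skirt 48 mm across, 7 mm tall, with an upright bar 44 mm long, 12 mm thick, top 76 mm above the table; white line at its pointer end. This point: on the axis, 70 mm above the table, where mid-pads may go. x along the bar to the pointer, z up; turns with the knob. At off it points 50 degrees counter-clockwise of viewer +x. White deck marks: dot = off, bars = stops 1 to 4
- loupe: pocket loupe, black, 42 mm diameter, 42 mm tall, standing beside the viewer's front deck, on its +y side. A bystander: leave it alone. Origin: centre of its underside
- slide_box: storage box for mounted slides, grey with a clear lid, 118 x 60 x 54 mm, beside the viewer's front deck, on its -y side. A bystander: leave it alone. Origin: centre of its underside
- blower: black rubber dust blower, 52 mm diameter, 86 mm tall, standing behind the tray. A bystander: leave it alone. Origin: centre of its underside
- tealight: square amber glass candle holder, 72 x 72 x 75 mm. A bystander: leave it alone. Origin: centre of its underside
- mug: white mug, 80 mm diameter, 92 mm tall. A bystander: leave it alone. Origin: centre of its underside
- novel: hardback book lying flat, 138 x 204 x 26 mm. A bystander: leave it alone. Origin: centre of its underside
- glasses_case: grey glasses case, 62 x 162 x 42 mm, lying beyond the viewer. A bystander: leave it alone. Origin: centre of its underside

How it is judged:
By the outcome, as a careful person would: the job done as asked, in the order asked, and still so for the second after the job is handed in, while the arm keeps its last pose, push and grip.
It also fails if it takes over 64 s, if anything falls off the work surface, if the arm or the gripper's body presses on something with over 40 N, if the wrist force passes 120 N, or if a joint passes its speed limit or range.

## Working session

There is one attempt and no reset: what is moved stays moved. The work goes in short steps, Python scripts to look and compute and a tool call to move; the robot and the scene stay as the last step left them, time stands still between calls to the robot, and variables do not carry over. Pictures are saved under pics/ and viewed, at most 10 in all, crops included, and the job is handed in when it is done.

Besides the shell and the picture viewer there is one more tool, called as name(argument=value, ...), one argument or row to a line, values as JSON. servo_tool: Moves the arm, as the interface text tells. Its arguments: {"type":"object","properties":{"deltas":{"type":"array","items":{"type":"object","properties":{"fingers":{"type":"number"},"x":{"type":"number"},"y":{"type":"number"},"z":{"type":"number"},"wx":{"type":"number"},"wy":{"type":"number"},"wz":{"type":"number"}}}},"force":{"type":"number"}},"required":["deltas"]}

```bash
mkdir -p pics; cat > h.py <<'E'
import numpy as np, cv2
from plant import arm
def grab(n,f=None):
    d=arm.grab_frame(n)
    if f: cv2.imwrite('pics/'+f,d['image'])
    return d
def ray(d,u,v,z):
    T=np.array(d['world_from_camera']); r=T[:3,:3]@np.array([(u-d['cx'])/d['fx'],(v-d['cy'])/d['fy'],1]); o=T[:3,3]
    return o+r*(z-o[2])/r[2]
def proj(d,p):
    T=np.linalg.inv(np.array(d['world_from_camera'])); q=T[:3,:3]@np.array(p)+T[:3,3]
    return d['fx']*q[0]/q[2]+d['cx'], d['fy']*q[1]/q[2]+d['cy']
E
python3 - <<'E'
from h import *
for n in('top','side'):
    d=grab(n,n+'0.png'); print(n,d['fx'],d['cx'],d['cy'],np.round(d['world_from_camera'],3).tolist())
print(arm.get_obs())
E
```

```text
top 359.50596946031294 255.75002687437666 183.49234718695953 [[0.026, -0.984, 0.178, 0.368], [-1.0, -0.026, 0.002, -0.018], [0.003, -0.178, -0.984, 1.153], [0.0, 0.0, 0.0, 1.0]]
side 381.04902427854233 260.8102103192246 196.18391751470557 [[-0.948, -0.232, 0.219, 0.299], [-0.319, 0.688, -0.652, 0.817], [0.0, -0.688, -0.725, 0.966], [0.0, 0.0, 0.0, 1.0]]
{'time_s': 0.1, 'qpos': array([-1.31708741e+00,  2.21136781e-01,  1.52747222e+00,  1.70156755e-05,
        1.39468634e+00, -1.26147964e-01]), 'qvel': array([-0.00029532, -0.00186977, -0.00135812,  0.00171531,  0.00036013,
        0.00213394]), 'joint_torque': array([ 1.82081010e-03, -4.95945811e+01, -3.88517940e+01,  7.01494887e-02,
        5.15327614e-02, -4.20400465e-05]), 'position': array([ 0.23157947, -0.57993164,  0.22156609]), 'orientation': array([-3.13990560e+00, -2.30835831e-04,  3.79853686e-01]), 'ft_force': array([ 0.46943745, -0.65666584, -0.29677038]), 'ft_torque': array([ 0.01759117,  0.02099914, -0.01464757]), 'grip_force': 0.0, 'gripper_width': 1.0016344747418264}
```

```bash
ls
```

```text
h.py
pics
```

View pics/top0.png

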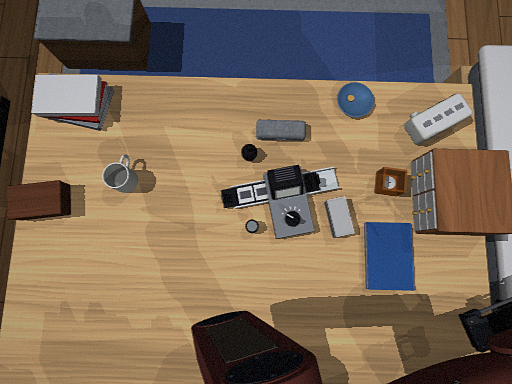

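View pics/side0.png

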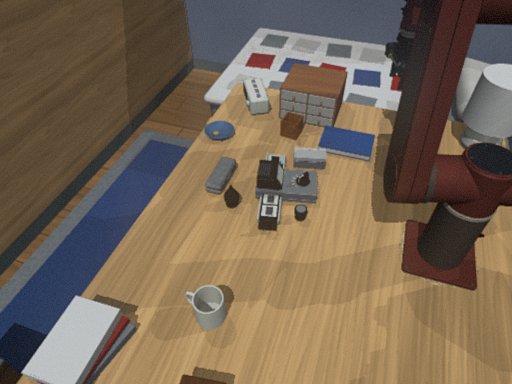

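The top view shows the viewer around px (290,205), the knob at (292,218), the tray's lug end at about (228,198), the loupe at (252,226), the blower at (249,152) and the slide box at (340,217). The side view shows the lug end near (268,222). I'll enlarge both.

```bash
python3 - <<'E'
import cv2
a=cv2.imread('pics/top0.png')[130:255,210:360]; b=cv2.imread('pics/side0.png')[140:245,220:340]
cv2.imwrite('pics/tc.png',cv2.resize(a,None,fx=5,fy=4.8*5/4.8/1.05,interpolation=cv2.INTER_CUBIC)[:600,:])
cv2.imwrite('pics/sc.png',cv2.resize(b,None,fx=5,fy=5,interpolation=cv2.INTER_CUBIC))
E
```

```text
(no output)
```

View pics/tc.png

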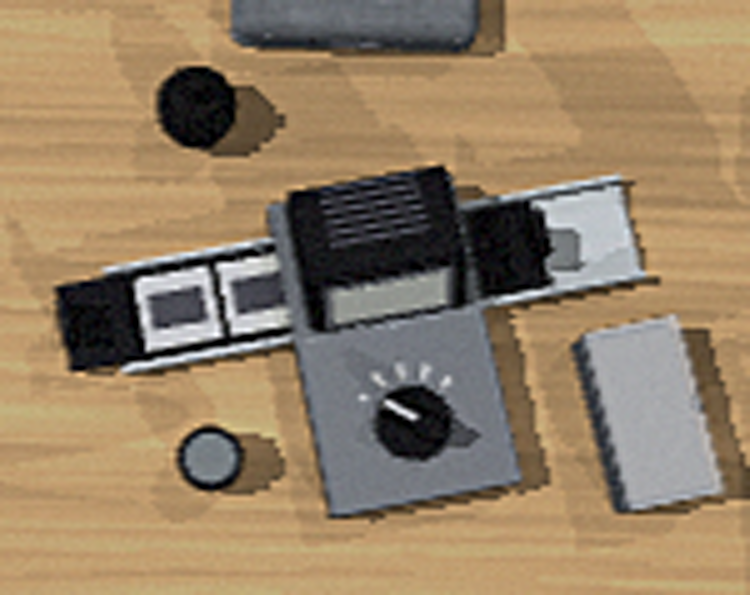

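View pics/sc.png

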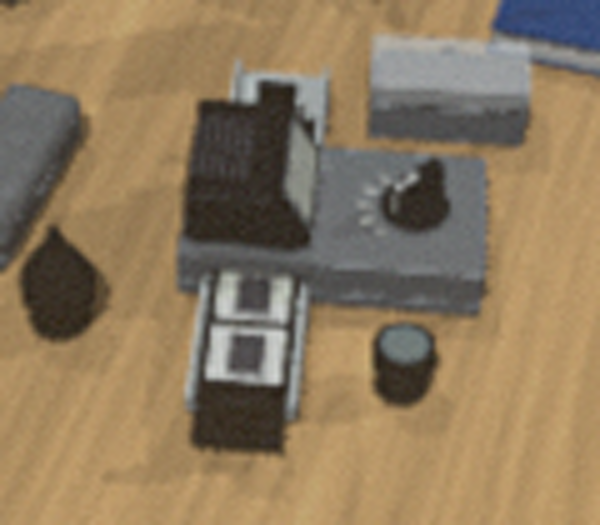

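Top crop: deck front corners at (330,516) and (520,483), rail ends at (105,270), (125,372), (618,178) and (645,280), tray +y end corners at (57,287) and (70,370), knob centre at (413,420). I'll fit the viewer pose from these with a rigid fit.

```bash
cat > fit.py <<'E'
from h import *
from scipy.optimize import least_squares
d=grab('top')
P=lambda u,v,z: ray(d,210+(u+.5)/5-.5,130+(v+.5)/(5/1.05)-.5,z)[:2]
C=[((330,516),.042,(-105,60)),((520,483),.042,(-105,-60)),((105,270),.023,(86,170)),((125,372),.023,(14,170)),((618,178),.023,(86,-170)),((645,280),.023,(14,-170))]
W=np.array([P(*c[0],c[1]) for c in C]);V=np.array([c[2] for c in C])/1e3
R=lambda t:np.array([[np.cos(t),-np.sin(t)],[np.sin(t),np.cos(t)]])
s=least_squares(lambda p:(V@R(p[2]).T+p[:2]-W).ravel(),[.35,-.1,0],loss='soft_l1',f_scale=.003)
print(s.x,np.degrees(s.x[2])); print(np.round(s.fun.reshape(-1,2)*1e3,1))
o,t=s.x[:2],s.x[2]
vw=lambda p:R(t).T@(np.array(p)-o)
for q in((57,287),(70,370)): print('tray end in viewer',vw(P(*q,.024)))
print('knob',vw(P(413,420,.06)),'knob axis world',o+R(t)@[-.055,0])
for n,q,z in(('loupe',(210,458),.042),('blower',(196,107),.05)): print(n,vw(P(*q,z)))
E
python3 fit.py
```

```text
[ 0.51537821 -0.11794107  0.21186554] 12.139001150843207
[[-2.1 -0.3]
 [-0.9 -1.3]
 [ 1.7  2.3]
 [-0.5  2.5]
 [ 1.2 -1.9]
 [ 0.4 -0.7]]
tray end in viewer [0.07793112 0.20003408]
tray end in viewer [0.02151932 0.2013203 ]
knob [-0.05309269 -0.00041794] knob axis world [ 0.46160799 -0.1295067 ]
loupe [-0.05291995  0.12519029]
blower [0.17672392 0.09147207]
```

Residuals are about 2 mm, and the knob and the tray width both check out. The tray travel comes to about 32 mm, with the lug at viewer y ≈ 198. Next I move above a point beyond the lug with the fingers shut and yaw about 102°.

servo_tool(
  deltas=[
    {"x":19,"y":46,"wz":8,"fingers":-1},
    {"x":19,"y":46,"wz":8,"fingers":-1},
    {"x":19,"y":46,"wz":8,"fingers":-1},
    {"x":19,"y":46,"wz":8,"fingers":-1},
    {"x":19,"y":46,"wz":8,"fingers":-1},
    {"x":19,"y":46,"wz":8,"fingers":-1},
    {"x":19,"y":46,"wz":8,"fingers":-1},
    {"x":19,"y":46,"wz":8,"fingers":-1},
  ],
  force=60,
)

```text
invalid input at $.deltas[0]: expected keys fingers, x, y, z, wx, wy, wz
```

servo_tool(
  deltas=[
    {"x":19,"y":46,"wz":8,"fingers":-1},
    {"x":19,"y":46,"wz":8,"fingers":-1},
    {"x":19,"y":46,"fingers":-1},
    {"x":19,"y":46,"fingers":-1},
    {"x":19,"y":46,"fingers":-1},
    {"x":19,"y":46,"fingers":-1},
    {"x":19,"y":46,"fingers":-1},
    {"fingers":-1},
  ],
)

```text
invalid input at $.deltas[0]: expected keys fingers, x, y, z, wx, wy, wz
```

All the keys are required in every row.

servo_tool(
  deltas=[
    {"x":19,"y":46,"z":0,"wx":0,"wy":0,"wz":8,"fingers":-1},
    {"x":19,"y":46,"z":0,"wx":0,"wy":0,"wz":8,"fingers":-1},
    {"x":19,"y":46,"z":0,"wx":0,"wy":0,"wz":8,"fingers":-1},
    {"x":19,"y":46,"z":0,"wx":0,"wy":0,"wz":8,"fingers":-1},
    {"x":19,"y":46,"z":0,"wx":0,"wy":0,"wz":8,"fingers":-1},
    {"x":19,"y":46,"z":0,"wx":0,"wy":0,"wz":8,"fingers":-1},
    {"x":19,"y":46,"z":0,"wx":0,"wy":0,"wz":8,"fingers":-1},
    {"x":19,"y":46,"z":0,"wx":0,"wy":0,"wz":8,"fingers":-1},
  ],
  force=60,
)

```text
time_s: 0.95
position: [0.3839, -0.2105, 0.2225]
orientation: [3.141, 0.0, 1.502]
ft_force: [0.9, 0.8, -0.6]
gripper_width: 0.361
grip_force: 0.0
```

servo_tool(
  deltas=[
    {"x":19,"y":46,"z":0,"wx":0,"wy":0,"wz":8,"fingers":-1},
    {"x":19,"y":46,"z":0,"wx":0,"wy":0,"wz":8,"fingers":-1},
    {"x":19,"y":46,"z":0,"wx":0,"wy":0,"wz":0,"fingers":-1},
    {"x":19,"y":46,"z":0,"wx":0,"wy":0,"wz":0,"fingers":-1},
    {"x":19,"y":46,"z":0,"wx":0,"wy":0,"wz":0,"fingers":-1},
    {"x":19,"y":46,"z":0,"wx":0,"wy":0,"wz":0,"fingers":-1},
    {"x":19,"y":46,"z":0,"wx":0,"wy":0,"wz":0,"fingers":-1},
    {"x":0,"y":0,"z":0,"wx":0,"wy":0,"wz":0,"fingers":-1},
  ],
)

```text
time_s: 1.75
position: [0.5174, 0.1148, 0.222]
orientation: [3.141, -0.002, 1.782]
ft_force: [-0.3, 0.1, 0.8]
gripper_width: 0.001
grip_force: 0.0
```

servo_tool(
  deltas=[
    {"x":0,"y":0,"z":-45,"wx":0,"wy":0,"wz":0,"fingers":-1},
    {"x":0,"y":0,"z":-45,"wx":0,"wy":0,"wz":0,"fingers":-1},
    {"x":0,"y":0,"z":-45,"wx":0,"wy":0,"wz":0,"fingers":-1},
    {"x":0,"y":0,"z":-30,"wx":0,"wy":0,"wz":0,"fingers":-1},
    {"x":0,"y":0,"z":-17,"wx":0,"wy":0,"wz":0,"fingers":-1},
    {"x":0,"y":0,"z":0,"wx":0,"wy":0,"wz":0,"fingers":-1},
    {"x":0,"y":0,"z":0,"wx":0,"wy":0,"wz":0,"fingers":-1},
  ],
)

```text
time_s: 2.45
position: [0.5167, 0.1091, 0.0408]
orientation: [-3.141, 0.0, 1.776]
ft_force: [-0.4, 1.0, 1.5]
gripper_width: 0.003
grip_force: 0.0
```

```bash
python3 - <<'E'
from h import *
a=grab('top')['image'][170:230,205:305]; b=grab('side')['image'][140:245,220:340]
a=cv2.resize(a,(600,360),interpolation=cv2.INTER_CUBIC);b=cv2.resize(b,(600,525),interpolation=cv2.INTER_CUBIC)
cv2.imwrite('pics/c2.png',cv2.resize(np.hstack([a[:,:400],b[165:525,:400]]),(800,360)))
E
```

```text
(no output)
```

View pics/c2.png

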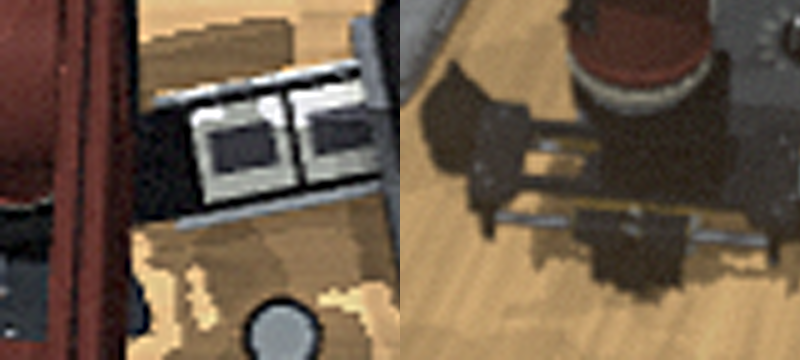

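The top view still shows the slides, with the boundary between the two at crop (292,140). The side view shows the shut fingers in front of the lug end and the gripper body above everything. Now I push slowly along viewer −y (world direction +0.21, −0.98).

servo_tool(
  deltas=[
    {"x":0.6,"y":-3,"z":0,"wx":0,"wy":0,"wz":0,"fingers":-1},
    {"x":0.6,"y":-3,"z":0,"wx":0,"wy":0,"wz":0,"fingers":-1},
    {"x":0.6,"y":-3,"z":0,"wx":0,"wy":0,"wz":0,"fingers":-1},
    {"x":0.6,"y":-3,"z":0,"wx":0,"wy":0,"wz":0,"fingers":-1},
    {"x":0.6,"y":-3,"z":0,"wx":0,"wy":0,"wz":0,"fingers":-1},
    {"x":0,"y":0,"z":0,"wx":0,"wy":0,"wz":0,"fingers":-1},
    {"x":0,"y":0,"z":0,"wx":0,"wy":0,"wz":0,"fingers":-1},
  ],
)

```text
time_s: 3.25
position: [0.5196, 0.0944, 0.0404]
orientation: [-3.141, 0.0, 1.776]
ft_force: [0.2, 0.2, 0.6]
gripper_width: 0.003
grip_force: 0.0
```

```bash
cat > slide.py <<'E'
# viewer-y of the edges seen along the tray's centre line, between hood and gripper
from h import *
o=np.array([.5154,-.1179]);t=.2119
R=np.array([[np.cos(t),-np.sin(t)],[np.sin(t),np.cos(t)]])
def prof(img,d,x=.078):
    ys=np.arange(.06,.2,.0005)
    uv=np.array([proj(d,np.append(o+R@[x,y],.024)) for y in ys],np.float32)
    g=cv2.cvtColor(img,cv2.COLOR_BGR2GRAY)
    return ys,cv2.remap(g,uv[:,:1],uv[:,1:],cv2.INTER_LINEAR).ravel().astype(float)
d=grab('top'); 
for x in(.03,.068):
  y,a=prof(cv2.imread('pics/top0.png'),d,x); y,b=prof(d['image'],d,x)
  # shift of pattern: normalised correlation of gradients
  ga,gb=np.gradient(a),np.gradient(b); w=slice(10,120)
  c=[np.corrcoef(ga[10+k:130+k],gb[10:130])[0,1] for k in range(0,100)]
  k=int(np.argmax(c)); print('x',x,'shift mm',k*.5,'corr',round(c[k],2))
f=np.mean([R.T@arm.get_obs()['ft_force'][:2] for _ in range(5)],0)
p=R.T@(arm.get_obs()['position'][:2]-o); print('f viewer',f,'tcp viewer',p,arm.get_obs()['position'])
E
python3 slide.py
```

```text
x 0.03 shift mm 5.5 corr 0.79
x 0.068 shift mm 3.5 corr 0.76
f viewer [-0.14069093 -0.47362049] tcp viewer [0.04872129 0.20672455] [0.5195537  0.09444771 0.04040604]
```

The tray is moving as expected (shift about 4.5 mm, travel about 37). I continue to the bump.

servo_tool(
  deltas=[
    {"x":0.4,"y":-2,"z":0,"wx":0,"wy":0,"wz":0,"fingers":-1},
    {"x":0.4,"y":-2,"z":0,"wx":0,"wy":0,"wz":0,"fingers":-1},
    {"x":0.4,"y":-2,"z":0,"wx":0,"wy":0,"wz":0,"fingers":-1},
    {"x":0.4,"y":-2,"z":0,"wx":0,"wy":0,"wz":0,"fingers":-1},
    {"x":0,"y":0,"z":0,"wx":0,"wy":0,"wz":0,"fingers":-1},
  ],
)

```text
time_s: 3.8
position: [0.5212, 0.0864, 0.0404]
orientation: [-3.141, -0.0, 1.776]
ft_force: [-0.4, 1.4, -0.0]
gripper_width: 0.004
grip_force: 0.8
```

servo_tool(
  deltas=[
    {"x":0.2,"y":-1,"z":0,"wx":0,"wy":0,"wz":0,"fingers":-1},
    {"x":0,"y":0,"z":0,"wx":0,"wy":0,"wz":0,"fingers":-1},
  ],
)

```text
time_s: 4.0
position: [0.5215, 0.0852, 0.0405]
orientation: [-3.141, 0.001, 1.776]
ft_force: [-1.0, 1.0, 0.1]
gripper_width: 0.006
grip_force: 0.3
```

servo_tool(
  deltas=[
    {"x":0.2,"y":-1,"z":0,"wx":0,"wy":0,"wz":0,"fingers":-1},
    {"x":0,"y":0,"z":0,"wx":0,"wy":0,"wz":0,"fingers":-1},
  ],
)

```text
time_s: 4.2
position: [0.5219, 0.0841, 0.0406]
orientation: [3.141, 0.001, 1.776]
ft_force: [-0.7, -0.3, 0.7]
gripper_width: 0.002
grip_force: 0.0
```

```bash
python3 slide.py
```

```text
x 0.03 shift mm 16.0 corr 0.9
x 0.068 shift mm 15.5 corr 0.71
f viewer [1.39650689 0.05119777] tcp viewer [0.04885725 0.19618569] [0.52190313 0.08417317 0.04065618]
```

servo_tool(
  deltas=[
    {"x":0.2,"y":-1,"z":0,"wx":0,"wy":0,"wz":0,"fingers":-1},
    {"x":0,"y":0,"z":0,"wx":0,"wy":0,"wz":0,"fingers":-1},
  ],
)

```text
time_s: 4.45
position: [0.5221, 0.0833, 0.0407]
orientation: [3.141, 0.0, 1.776]
ft_force: [0.3, 0.3, -0.6]
gripper_width: 0.005
grip_force: 0.0
```

servo_tool(
  deltas=[
    {"x":0.2,"y":-1,"z":0,"wx":0,"wy":0,"wz":0,"fingers":-1},
    {"x":0,"y":0,"z":0,"wx":0,"wy":0,"wz":0,"fingers":-1},
  ],
)

```text
time_s: 4.65
position: [0.5222, 0.0824, 0.0406]
orientation: [3.142, 0.0, 1.776]
ft_force: [-0.0, 0.3, -0.9]
gripper_width: 0.006
grip_force: 0.0
```

```bash
python3 slide.py
```

```text
x 0.03 shift mm 19.5 corr 0.96
x 0.068 shift mm 20.0 corr 0.82
f viewer [-0.0931954  -0.27085793] tcp viewer [0.04873192 0.19443619] [0.52214855 0.08243643 0.04056268]
```

servo_tool(
  deltas=[
    {"x":0.2,"y":-1,"z":0,"wx":0,"wy":0,"wz":0,"fingers":-1},
    {"x":0,"y":0,"z":0,"wx":0,"wy":0,"wz":0,"fingers":-1},
    {"x":0,"y":0,"z":0,"wx":0,"wy":0,"wz":0,"fingers":-1},
  ],
)

```text
time_s: 5.0
position: [0.5223, 0.0815, 0.0405]
orientation: [-3.142, -0.0, 1.776]
ft_force: [0.0, 0.2, -0.6]
gripper_width: 0.002
grip_force: 0.0
```

```bash
python3 slide.py;python3 slide.py
```

```text
x 0.03 shift mm 19.5 corr 0.95
x 0.068 shift mm 20.0 corr 0.82
f viewer [ 0.09951018 -0.17983071] tcp viewer [0.04865074 0.19352561] [0.52226069 0.08152915 0.04051418]
x 0.03 shift mm 19.5 corr 0.96
x 0.068 shift mm 20.0 corr 0.82
f viewer [ 0.02986674 -0.30627074] tcp viewer [0.04869512 0.19353182] [0.52230277 0.08154455 0.04053961]
```

The finger advanced 1 mm and the tray stayed put, so it has dropped into the stop. I back off, lift, and go above the knob with the fingers open.

servo_tool(
  deltas=[
    {"x":-1.5,"y":7.5,"z":0,"wx":0,"wy":0,"wz":0,"fingers":-1},
    {"x":-1.5,"y":7.5,"z":0,"wx":0,"wy":0,"wz":0,"fingers":-1},
    {"x":0,"y":0,"z":40,"wx":0,"wy":0,"wz":0,"fingers":-1},
    {"x":0,"y":0,"z":45,"wx":0,"wy":0,"wz":0,"fingers":-1},
    {"x":0,"y":0,"z":45,"wx":0,"wy":0,"wz":0,"fingers":-1},
    {"x":-11.5,"y":-45,"z":0,"wx":0,"wy":0,"wz":-8,"fingers":0.0},
    {"x":-11.5,"y":-45,"z":0,"wx":0,"wy":0,"wz":-8,"fingers":0.0},
    {"x":-11.5,"y":-45,"z":0,"wx":0,"wy":0,"wz":-8,"fingers":0.0},
  ],
)

```text
time_s: 5.9
position: [0.4846, -0.0388, 0.1712]
orientation: [3.14, -0.0, 1.354]
ft_force: [1.9, -0.5, -0.1]
gripper_width: 0.199
grip_force: 0.0
```

servo_tool(
  deltas=[
    {"x":-11.5,"y":-45,"z":0,"wx":0,"wy":0,"wz":-8,"fingers":0.0},
    {"x":-11.5,"y":-46,"z":0,"wx":0,"wy":0,"wz":-7.7,"fingers":0.0},
    {"x":0,"y":0,"z":0,"wx":0,"wy":0,"wz":0,"fingers":0.0},
    {"x":0,"y":0,"z":0,"wx":0,"wy":0,"wz":0,"fingers":0.0},
  ],
)

```text
time_s: 6.3
position: [0.4616, -0.1298, 0.1706]
orientation: [-3.142, -0.001, 1.082]
ft_force: [0.2, 0.4, 0.3]
gripper_width: 0.484
grip_force: 0.0
```

```bash
python3 - <<'E'
from h import *
print(arm.get_obs()['position'],np.degrees(arm.get_obs()['orientation']))
a=grab('top')['image'][150:245,210:340]; b=grab('side')['image'][140:245,220:340]
f=lambda i:cv2.resize(i,(400,int(400*i.shape[0]/i.shape[1])),interpolation=cv2.INTER_CUBIC)[:290]
cv2.imwrite('pics/c3.png',np.hstack([f(a),f(b)]))
E
```

```text
[ 0.46164512 -0.12977567  0.17056249] [-1.79994809e+02 -3.19300985e-02  6.19755411e+01]
```

View pics/c3.png

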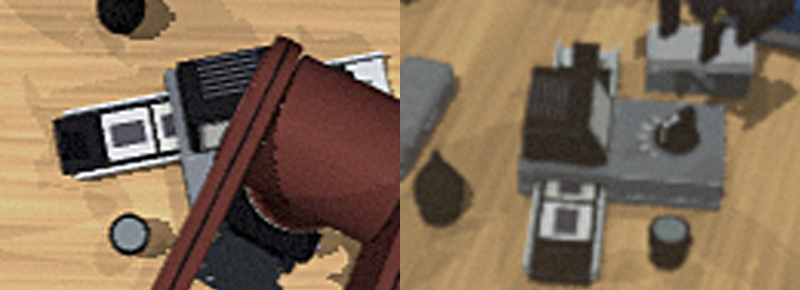

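The top crop shows the tray end at about (52,120)–(62,178), and the side crop shows the knob clear at about (678,130). I'll check both numerically.

```bash
python3 - <<'E'
from h import *
from fit import vw
d=grab('top')
for u,v in((52,120),(64,178)): print('end',vw(ray(d,210+u/3.077,150+v/3.077,.024)[:2]))
s=grab('side'); i=s['image']
for z in(.042,.049,.076): print(z,proj(s,[.4616,-.1295,z]))
k=cv2.cvtColor(i,cv2.COLOR_BGR2GRAY)[165:200,285:325]<60
n,l,st,c=cv2.connectedComponentsWithStats(k.astype('uint8'));print(st,c+[285,165])
E
```

```text
[ 0.51537821 -0.11794107  0.21186554] 12.139001150843207
[[-2.1 -0.3]
 [-0.9 -1.3]
 [ 1.7  2.3]
 [-0.5  2.5]
 [ 1.2 -1.9]
 [ 0.4 -0.7]]
tray end in viewer [0.07793112 0.20003408]
tray end in viewer [0.02151932 0.2013203 ]
knob [-0.05309269 -0.00041794] knob axis world [ 0.46160799 -0.1295067 ]
loupe [-0.05291995  0.12519029]
blower [0.17672392 0.09147207]
end [0.07725719 0.18111047]
end [0.01563835 0.17930698]
0.042 (np.float64(303.30368349721664), np.float64(180.9584541180997))
0.049 (np.float64(303.46780186799714), np.float64(179.5071848906674))
0.076 (np.float64(304.11285341175636), np.float64(173.80311013588187))
[[   0    0   40   35 1245]
 [  18    0    4    3    8]
 [  23    0    1    1    1]
 [  25    0    3    3    5]
 [  29    0   11    5   31]
 [  11    7   14   14  110]] [[304.19919679 182.75823293]
 [304.         165.875     ]
 [308.         165.        ]
 [310.8        166.2       ]
 [318.5483871  166.25806452]
 [303.66363636 179.9       ]]
```

Tray end is at y ≈ 180 (179 expected at the stop), and the knob matches its projection. Descend and grip.

servo_tool(
  deltas=[
    {"x":0,"y":0,"z":-45,"wx":0,"wy":0,"wz":0,"fingers":0.0},
    {"x":0,"y":0,"z":-40,"wx":0,"wy":0,"wz":0,"fingers":0.0},
    {"x":0,"y":0,"z":-20,"wx":0,"wy":0,"wz":0,"fingers":0.0},
    {"x":0,"y":0,"z":-14,"wx":0,"wy":0,"wz":0,"fingers":0.0},
    {"x":0,"y":0,"z":0,"wx":0,"wy":0,"wz":0,"fingers":0.0},
    {"x":0,"y":0,"z":0,"wx":0,"wy":0,"wz":0,"fingers":0.0},
  ],
)

```text
time_s: 7.15
position: [0.4626, -0.1291, 0.052]
orientation: [3.141, -0.0, 1.084]
ft_force: [0.6, -0.5, -0.1]
gripper_width: 0.504
grip_force: 0.0
```

servo_tool(
  deltas=[
    {"x":0,"y":0,"z":0,"wx":0,"wy":0,"wz":0,"fingers":-1},
    {"x":0,"y":0,"z":0,"wx":0,"wy":0,"wz":0,"fingers":-1},
    {"x":0,"y":0,"z":0,"wx":0,"wy":0,"wz":0,"fingers":-1},
    {"x":0,"y":0,"z":0,"wx":0,"wy":0,"wz":0,"fingers":-1},
    {"x":0,"y":0,"z":0,"wx":0,"wy":0,"wz":0,"fingers":-1},
  ],
  force=25,
)

```text
time_s: 7.65
position: [0.4637, -0.1305, 0.0521]
orientation: [3.136, -0.0, 1.083]
ft_force: [8.2, -4.2, -13.3]
gripper_width: 0.139
grip_force: 25.2
```

```bash
cat > st.py <<'E'
from h import *
o=arm.get_obs(); np.set_printoptions(precision=4,suppress=True)
print(o['position'],np.degrees(o['orientation']),'F',o['ft_force'],'T',o['ft_torque'],o['gripper_width']*87,o['grip_force'],o['time_s'])
E
python3 st.py
```

```text
[ 0.4637 -0.1305  0.0521] [179.6995  -0.0084  62.055 ] F [  8.169   -4.2414 -13.2637] T [-0.4119 -0.8333  0.0559] 12.081924466904693 25.171476029790938 7.65
```

Gripped on the 12 mm bar. There is a small side load, so I recentre and firm the grip.

servo_tool(
  deltas=[
    {"x":1.6,"y":-0.9,"z":-1,"wx":0,"wy":0,"wz":0,"fingers":-1},
    {"x":0,"y":0,"z":0,"wx":0,"wy":0,"wz":0,"fingers":-1},
    {"x":0,"y":0,"z":0,"wx":0,"wy":0,"wz":0,"fingers":-1},
  ],
  force=50,
)

```text
time_s: 7.95
position: [0.4638, -0.1306, 0.052]
orientation: [3.141, 0.0, 1.084]
ft_force: [-3.4, 2.8, 10.9]
gripper_width: 0.134
grip_force: 50.0
```

```bash
python3 st.py
```

```text
[ 0.4638 -0.1306  0.052 ] [179.9758   0.004   62.0813] F [-3.4429  2.8129 10.8543] T [0.3199 0.6579 0.1584] 11.639931413869684 50.0034936144948 7.95
```

servo_tool(
  deltas=[
    {"x":-0.4,"y":0.3,"z":0.5,"wx":0,"wy":0,"wz":-5,"fingers":-1},
    {"x":0,"y":0,"z":0,"wx":0,"wy":0,"wz":-5,"fingers":-1},
    {"x":0,"y":0,"z":0,"wx":0,"wy":0,"wz":-5,"fingers":-1},
    {"x":0,"y":0,"z":0,"wx":0,"wy":0,"wz":-5,"fingers":-1},
    {"x":0,"y":0,"z":0,"wx":0,"wy":0,"wz":-5,"fingers":-1},
    {"x":0,"y":0,"z":0,"wx":0,"wy":0,"wz":0,"fingers":-1},
  ],
)

```text
time_s: 8.55
position: [0.4637, -0.1305, 0.052]
orientation: [3.14, -0.001, 0.645]
ft_force: [-0.5, 0.0, 6.2]
gripper_width: 0.137
grip_force: 50.0
```

```bash
python3 st.py
```

```text
[ 0.4637 -0.1305  0.052 ] [179.9286  -0.0316  36.9305] F [-0.503   0.0228  6.2152] T [0.0318 0.1425 0.1738] 11.918038028385597 50.00251234509051 8.55
```

First click reached, reaction +0.17 N m. On to the second, then the third.

servo_tool(
  deltas=[
    {"x":0,"y":0,"z":0,"wx":0,"wy":0,"wz":-5,"fingers":-1},
    {"x":0,"y":0,"z":0,"wx":0,"wy":0,"wz":-5,"fingers":-1},
    {"x":0,"y":0,"z":0,"wx":0,"wy":0,"wz":-5,"fingers":-1},
    {"x":0,"y":0,"z":0,"wx":0,"wy":0,"wz":-5,"fingers":-1},
    {"x":0,"y":0,"z":0,"wx":0,"wy":0,"wz":-5,"fingers":-1},
    {"x":0,"y":0,"z":0,"wx":0,"wy":0,"wz":0,"fingers":-1},
  ],
)

```text
time_s: 9.15
position: [0.4636, -0.1303, 0.052]
orientation: [3.141, -0.001, 0.208]
ft_force: [-1.4, -0.2, 5.9]
gripper_width: 0.133
grip_force: 50.0
```

```bash
python3 st.py
```

```text
[ 0.4636 -0.1303  0.052 ] [179.9645  -0.0518  11.9328] F [-1.4391 -0.2183  5.8904] T [0.1602 0.2463 0.1959] 11.596610523958045 50.002723541110754 9.15
```

servo_tool(
  deltas=[
    {"x":0,"y":0,"z":0,"wx":0,"wy":0,"wz":-5,"fingers":-1},
    {"x":0,"y":0,"z":0,"wx":0,"wy":0,"wz":-5,"fingers":-1},
    {"x":0,"y":0,"z":0,"wx":0,"wy":0,"wz":-5,"fingers":-1},
    {"x":0,"y":0,"z":0,"wx":0,"wy":0,"wz":-4,"fingers":-1},
    {"x":0,"y":0,"z":0,"wx":0,"wy":0,"wz":-3,"fingers":-1},
    {"x":0,"y":0,"z":0,"wx":0,"wy":0,"wz":0,"fingers":-1},
  ],
)

```text
time_s: 9.75
position: [0.4636, -0.1302, 0.052]
orientation: [-3.142, -0.001, -0.175]
ft_force: [-0.4, 1.7, 5.8]
gripper_width: 0.13
grip_force: 50.0
```

```bash
python3 st.py
```

```text
[ 0.4636 -0.1302  0.052 ] [-179.9986   -0.0583  -10.0232] F [-0.3865  1.6839  5.7529] T [0.3151 0.14   0.105 ] 11.280610250878977 50.002425983548164 9.75
```

servo_tool(
  deltas=[
    {"x":0,"y":0,"z":0,"wx":0,"wy":0,"wz":-1.5,"fingers":-1},
    {"x":0,"y":0,"z":0,"wx":0,"wy":0,"wz":0,"fingers":-1},
    {"x":0,"y":0,"z":0,"wx":0,"wy":0,"wz":0,"fingers":-1},
  ],
)

```text
time_s: 10.05
position: [0.4636, -0.1302, 0.052]
orientation: [-3.142, -0.001, -0.2]
ft_force: [-0.9, 1.4, 5.7]
gripper_width: 0.137
grip_force: 50.0
```

```bash
python3 st.py
```

```text
[ 0.4636 -0.1302  0.052 ] [-179.9973   -0.0571  -11.4332] F [-0.8973  1.4492  5.6884] T [0.3366 0.2348 0.1093] 11.956990616522251 50.00184724107385 10.05
```

servo_tool(
  deltas=[
    {"x":0,"y":0,"z":0,"wx":0,"wy":0,"wz":-1.5,"fingers":-1},
    {"x":0,"y":0,"z":0,"wx":0,"wy":0,"wz":0,"fingers":-1},
    {"x":0,"y":0,"z":0,"wx":0,"wy":0,"wz":0,"fingers":-1},
  ],
)

```text
time_s: 10.35
position: [0.4636, -0.1302, 0.052]
orientation: [-3.142, -0.001, -0.226]
ft_force: [-1.2, 1.0, 6.7]
gripper_width: 0.13
grip_force: 50.0
```

```bash
python3 st.py; python3 - <<'E'
from h import *
a=grab('top')['image'][150:245,210:340]; b=grab('side')['image'][140:245,220:340]
f=lambda i:cv2.resize(i,(400,int(400*i.shape[0]/i.shape[1])),interpolation=cv2.INTER_CUBIC)[:290]
cv2.imwrite('pics/c4.png',np.hstack([f(a),f(b)]))
E
```

```text
[ 0.4636 -0.1302  0.052 ] [-179.9961   -0.0561  -12.9275] F [-1.2041  0.9594  6.6698] T [0.3122 0.1164 0.172 ] 11.297818317037887 50.00176666304469 10.35
```

View pics/c4.png

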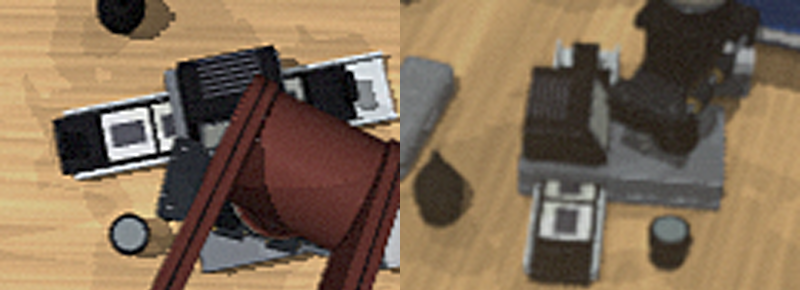

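The tray is unmoved at its stop (end at crop (52,120)), and the loupe and blower are in place. Torque is just starting its rise at 75°, slightly below the readings at stops 1 and 2, so I add 0.7°.

servo_tool(
  deltas=[
    {"x":0,"y":0,"z":0,"wx":0,"wy":0,"wz":-0.7,"fingers":-1},
    {"x":0,"y":0,"z":0,"wx":0,"wy":0,"wz":0,"fingers":-1},
    {"x":0,"y":0,"z":0,"wx":0,"wy":0,"wz":0,"fingers":-1},
    {"x":0,"y":0,"z":0,"wx":0,"wy":0,"wz":0,"fingers":-1},
  ],
)

```text
time_s: 10.85
position: [0.4636, -0.1302, 0.052]
orientation: [-3.142, -0.001, -0.238]
ft_force: [-0.5, 0.4, 6.3]
gripper_width: 0.134
grip_force: 50.0
```

```bash
python3 st.py
```

```text
[ 0.4636 -0.1302  0.052 ] [-179.9979   -0.0617  -13.6213] F [-0.461   0.3533  6.3152] T [0.3057 0.201  0.2354] 11.637834442464221 50.00172724016011 10.85
```

Torque has risen to 0.235 N m, so the knob is in the third click. I hand in while holding.

```bash
python3 -c "
from plant import arm
print(arm.hand_in())"
```

```text
the job is handed in; nothing more can be done
None
```

I pushed the tray to its second click-stop, turned the knob to about 75.7° (third stop, 75°) where it is still held at 50 N, and handed the job in at about 11 s, with no verdict shown.

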